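Shut and bolt the chip guard's gate

ROBOT

A 7-joint arm with a two-finger parallel gripper is mounted at the origin on the work surface. World frame = base frame: x ahead of the robot, y to its left, z up, the work surface at z = 0. Lengths are in m, angles in rad, forces in N, time in s.
With the tool pointing down it reaches from about 0.425 to 0.875 m from the base axis. Payload 4.7 kg.
Tool frame: the origin (TCP) lies at the very end of the fingers, on their centre line; the grasp point (between the pads) lies behind it (ctrl.tcp_to_grasp is the y of the grasp point in the tool frame, in m); y points along the fingers, x is the direction in which the jaws open and shut, and the axes are right-handed (so a half turn about y gives the same grasp; the last joint's range is limited). The gripper opens to 87 mm and grips with 3 to 60 N. Pads are 19 mm wide; open, the fingers measure 117 mm over their backs; the gripper's body (75 mm by 190 mm) begins 51 mm behind the grasp point.
Start: joints at [-1.324, 0.321, -0.07, 1.45, 0.023, 1.371, -0.057], TCP at [0.15, 0.632, 0.223] pointing down, gripper open.
Joint ranges: [-2.86, 2.86], [-0.3, 2.09], [-1.38, 1.24], [0.06, 2.45], [-1.56, 4.7], [0.09, 2.05], [-2.69, 2.69]. Speed limits (rad/s): [2.57, 2.57, 3.14, 3.14, 3.14, 3.14, 3.14].

INTERFACE

Orientations are given as a rotation vector (axis times angle).
In Python, from bench import ctrl, get_image, workorder gives the robot as it stands.
- The arm moves only by the tool drive_tool, never from a script. Its argument "increments" is text: rows parted by semicolons, each of 5 numbers parted by spaces: the shift along the tool's x, y, z in mm, then the turn about the tool's y in degrees, then the closure in counts, from 0 (fully open) to 255 (shut). In form: tx ty tz yaw fingers; .... A call has 1 to 20 rows; each row shifts and turns the commanded pose from where the row before left it, along the tool's axes as they then stand; what a row does not reach is not made up. A row lasts 1/8 s, in which the tool goes at most 62.5 mm and 10.7 degrees, less where a joint would pass 70% of its speed; a pose out of reach is approached as far as the arm can. A call is refused whole if a number of a shift passes 62.5 or a number of a turn 10.7, either way. A call with a gripper value outside its range is refused whole. The fingers move at their own pace and stop on an object; "squeeze" is the grip in N (left out, the last holds). Time passes only in rows, so rows that do not move let the fingers close. It gives the time, the measured TCP pose, the force and the opening at its end, in the units of the state.
- ctrl.get_state(): the state, without advancing time (a new reading comes with each control period).
- get_image(name): name is "scene" or "top" or "wrist"; returns a dict with "img" (420x560x3 uint8, red, green, blue), "mtx" (3x3 intrinsics, pixels), "camera_from_world" (4x4, takes a point from world to camera coordinates). Camera axes: x right, y up, looking along -z (the intrinsics and any distortion apply to the point x, -y, -z); pixel columns grow to the right and rows downward; lengths in m; the calibration is good to about 2 mm. A picture is of the moment at which its call begins. There is no depth.
- workorder.close_job(): hands the job in, once; it reports no verdict.
The state is a dict: "time": time; "joint_positions": joint angles; "qd": joint speeds; "joint_torque": joint torques, N m; "position": TCP position; "tool_rot": TCP orientation; "ft_force": force on the tool from outside, world axes, zero at the start; "torque": the same for the moment, N m; "grip_width": opening from 0.0 (shut) to 1.0 (fully open).
Only numpy, scipy, OpenCV 4.12 (cv2) and the standard library are available. Lean on these libraries where they do the work, as an engineer would, in place of code of your own. Each camera call takes 0.05 s, during which the arm holds its last target.

TASK

Before grinding, close up the chip guard round the bench vice: push its gate fully shut, then press the red spring catch right down with one fingertip and keep it down while the other fingertip pushes the bolt's black knob along until the bolt is fully home in the keeper. Let the catch spring back up and take the hand away, leaving the gate shut and bolted. Work by pushing only: do not grip the knob, and leave everything else on the bench where it lies.

Things in the scene. Friction and masses are not known exactly. Their poses are not given: they have to be found in the camera images.
- guard: (all sizes in mm) yellow mesh chip guard round a bench vice, fixed, 200 high: two side panels, and the gate on the robot's side between hinge post (-y) and latch post (+y). Origin on the bench under the middle of the shut gate's line; y along that line towards the latch post, x into the bay, away from the robot
- gate (a joint): angle (rad) of the gate. 0 = shut, hard against its stop; it grows as the gate swings out towards the robot, counter-clockwise seen from above. Stiff hinge: takes about 1 N at the free end, stays where left. 340 long from hinge axis to free end; top rail a tube 50 wide, 30 high, its upper face 200 above the bench
- gate_hinge (a point): on the gate's hinge axis, level with the rail's upper face (200 above the bench). Axes are the gate's own and turn with it: y along the gate from hinge to free end, x into the bay, z up
- rail_front (a point): on the front (robot's side) face of the gate's top rail, half way up it (185 above the bench), 285 from the hinge axis; the gate's axes. A good place to push. Bolt, catch and knob stand on the rail, up to 54 above it, within 22 of its centre line, from 155 to 340 along the gate
- bolt (a joint): travel (m) of the steel bolt lying on the gate's rail; it slides along the rail away from the hinge (gate's +y). 0 = drawn back, as it starts; 0.025 = fully home on its stop, nose in the keeper. Takes about 3 N, stays where left. With the catch up it moves only 1.5 mm; it runs only while the catch is more than 5 mm down
- knob_top (a point): centre of the top of the bolt's black upright knob: a post 16 in diameter, top 54 above the rail, moving with the bolt; the gate's axes. With the bolt back it stands 62 from the catch's centre, on the hinge side. The bolt is shot by pushing the knob's hinge-side face 25 towards the catch. Nothing else within 60 on its hinge side is above 26 over the rail
- catch (a joint): how far (m) the spring catch is pressed straight down: 0 = up, 0.009 = down on its stop. About 4 N to start, 8.5 N fully down. Its tooth sits in a notch of the bolt: let go, it springs right up only with the bolt back or home; with the bolt between (more than 1.5 mm short of home) it stays 5 mm down
- catch_top (a point): centre of the upper face of the catch's red thumb plate, 46 long (along the gate) x 26 wide; the face is 40 above the rail when up, 31 when fully down, and no part near it but the knob is higher than 26. It may be pressed anywhere on its face and a fingertip may slide along it. The gate's axes; moves down with the plate
- keeper_mouth (a point): middle of the entrance of the steel keeper (a box strap 26 high) on top of the latch post, 11 above the post, fixed; on the bolt's line when the gate is shut. It leaves 4 each side of the bolt's nose, so the nose enters only with the gate shut
- angle_grinder: angle grinder with dark green body, 270 long, 70 high, lying inside the bay behind the gate; origin under the middle of its body
- plate_large: flat dark steel plate 110 x 70 x 6, lying on the bench; origin at the centre of its underside
- plate_small: flat dark steel plate 80 x 50 x 6, lying on the bench; origin at the centre of its underside
- wire_brush: brush with wooden handle lying on the bench along its own x axis; origin under its middle
- spray_can: blue can standing upright beside the latch post, 60 in diameter and 155 high; origin at the centre of its base
- grinding_disc: dark abrasive disc lying flat, 115 in diameter, 7 thick; origin at the centre of its underside
- square: engineer's square lying flat, stock 90 x 22 x 14, blade 130 long; origin under the stock
- vice: blue-grey bench vice with a steel plate standing in its jaws, 185 high in all, fixed in the bay behind the gate; origin under its middle

How it is judged:
On the way, in this order (a step that is already met when the one before it is completed fails the run):
1. the gate is pushed shut (value of joint gate below 0.012 rad), for 0.1 s.
2. the bolt is fully home and the catch is still held down (value of joint bolt above 0.0228 m and value of joint catch above 0.0055 m and value of joint gate below 0.02 rad), for 0.1 s.
At the end, for the whole second after the job is handed in: the gate is shut (within 0.02 rad), the bolt is fully home (within 2.2 mm of its 25 mm travel) and the catch has sprung up (within 2 mm), all at rest (value of joint bolt above 0.0228 m and value of joint catch below 0.002 m and value of joint gate below 0.02 rad and velocity of joint gate below 0.02 rad/s and velocity of joint bolt below 0.005 m/s); the robot touches nothing.
It fails at once if the bolt is slid with the catch let up (less than 5.5 mm down while the bolt is under way) (value of joint bolt between 0.004 and 0.0215 m and value of joint catch below 0.0055 m).
It fails at once if the bolt is shot while the gate stands open (value of joint bolt above 0.0055 m and value of joint gate above 0.04 rad).
It fails at once if the knob is gripped (the hand comes down centred over it, without the catch pressed) (horizontal distance between the grasp point and knob_top below 0.008 m and z of the grasp point in the frame of knob_top below -0.002 m and value of joint catch below 0.003 m).
It fails at once if one of the loose things on the bench (grinder, plates, brush, can, disc, square) is moved or lifted by more than 20 mm (distance of any of angle_grinder, plate_large, plate_small, wire_brush, spray_can, grinding_disc, square from where it was at the start of the episode above 0.02 m).
It also fails if it takes over 54 s, if anything falls off the work surface, if the arm or the gripper's body presses on something with over 40 N, if the wrist force passes 120 N, or if a joint passes its speed limit or range.

## Working session

There is one attempt and no reset: what is moved stays moved. The work goes in short steps, Python scripts to look and compute and a tool call to move; the robot and the scene stay as the last step left them, time stands still between calls to the robot, and variables do not carry over. Pictures are saved under pics/ and viewed, and the job is handed in when it is done.

Besides the shell and the picture viewer there is one more tool, called after "Emit:" as name(argument=value, ...), one argument or row to a line, values as JSON. drive_tool: Moves the arm, as the interface text tells. Its arguments: {"type":"object","properties":{"increments":{"type":"string"},"squeeze":{"type":"number"}},"required":["increments"]}

```bash
mkdir -p pics; ls; python3 - <<'E'
from bench import ctrl,get_image
import cv2,numpy as np
s=ctrl.get_state();print(s, ctrl.tcp_to_grasp)
for n in ["scene","top","wrist"]:
    d=get_image(n);cv2.imwrite(f"pics/{n}0.png",d["img"][:,:,::-1]);np.savez(f"pics/{n}0.npz",**d)
    print(n,d["mtx"].round(1).tolist(),d["camera_from_world"].round(3).tolist(),[k for k in d])
E
```

```text
pics
{'time': 0.0, 'joint_positions': array([-1.32391919,  0.32180278, -0.07008621,  1.45171946,  0.02261688,
        1.37079322, -0.05690985]), 'qd': array([ 0.00019113,  0.00116935, -0.00130346, -0.00082534, -0.0008788 ,
        0.00107906,  0.00060594]), 'joint_torque': array([-1.41976589e-04, -4.91280019e+01, -4.04051598e-01, -3.12529886e+01,
       -6.39930367e-02,  4.35029995e-02,  1.57211844e-04]), 'position': array([0.14986446, 0.63189824, 0.22145235]), 'tool_rot': array([-1.31167441, -1.03503714,  1.03744835]), 'ft_force': array([-0.91728365, -0.04388831,  0.37441665]), 'torque': array([-0.02803696, -0.04491905,  0.00909191]), 'grip_width': 0.9981796895241477} -0.0187
scene [[423.8, 0.0, 284.9], [0.0, 423.8, 201.1], [0.0, 0.0, 1.0]] [[-0.31, 0.951, -0.005, 0.124], [-0.81, -0.261, 0.526, 0.392], [0.499, 0.166, 0.851, -1.493], [0.0, 0.0, 0.0, 1.0]] ['img', 'mtx', 'camera_from_world']
top [[464.7, 0.0, 271.2], [0.0, 464.7, 214.1], [0.0, 0.0, 1.0]] [[0.007, -1.0, 0.004, 0.048], [0.975, 0.008, 0.221, -0.602], [-0.221, 0.003, 0.975, -1.309], [0.0, 0.0, 0.0, 1.0]] ['img', 'mtx', 'camera_from_world']
wrist [[360.6, 0.0, 277.2], [0.0, 360.6, 213.4], [0.0, 0.0, 1.0]] [[0.231, 0.973, -0.001, -0.65], [-0.932, 0.221, -0.289, 0.036], [-0.281, 0.068, 0.957, -0.391], [0.0, 0.0, 0.0, 1.0]] ['img', 'mtx', 'camera_from_world']
```

View pics/scene0.png

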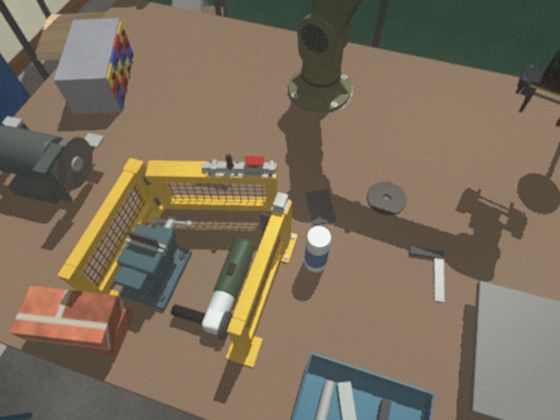

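View pics/top0.png

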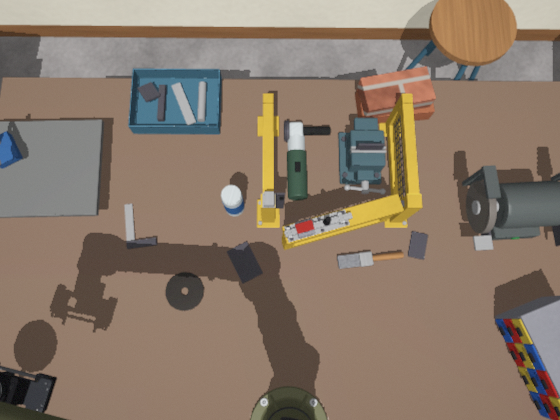

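View pics/wrist0.png

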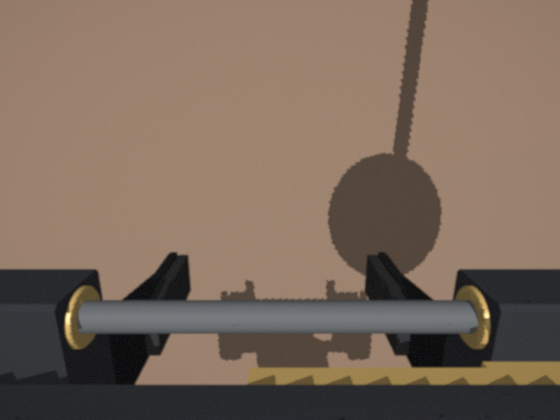

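```bash
python3 - <<'E'
import cv2
im=cv2.imread("pics/top0.png")
cv2.imwrite("pics/topc.png",cv2.resize(im[170:270,240:430],None,fx=4.2,fy=4.2,interpolation=cv2.INTER_CUBIC))
im=cv2.imread("pics/scene0.png")
cv2.imwrite("pics/scenec.png",cv2.resize(im[140:250,130:310],None,fx=4.4,fy=4.4,interpolation=cv2.INTER_CUBIC))
E
```

```text
(no output)
```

View pics/topc.png

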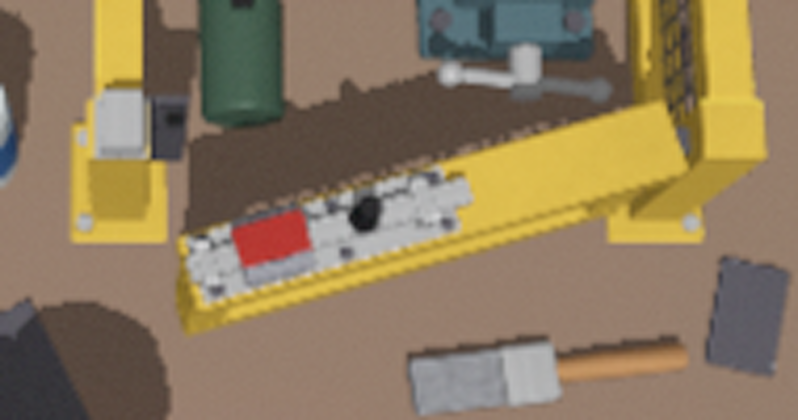

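View pics/scenec.png

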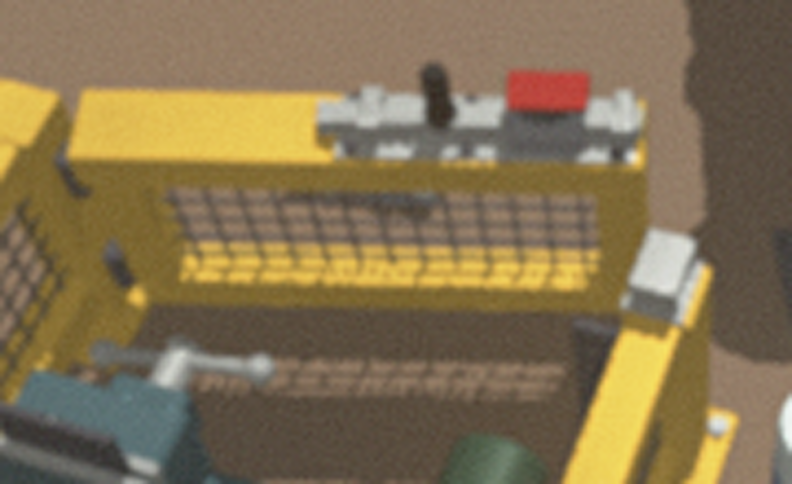

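```bash
cat > h.py <<'E'
import numpy as np
def load(n): return dict(np.load(f"pics/{n}.npz"))
def bp(d,u,v,z):
    M=d["camera_from_world"];R=M[:3,:3];t=M[:3,3];c=-R.T@t
    K=d["mtx"];r=np.array([(u-K[0,2])/K[0,0],-(v-K[1,2])/K[1,1],-1.])
    w=R.T@r;return c+w*(z-c[2])/w[2]
def pj(d,p):
    M=d["camera_from_world"];q=M[:3,:3]@np.array(p)+M[:3,3];K=d["mtx"]
    return np.array([K[0,2]+K[0,0]*q[0]/-q[2],K[1,2]-K[1,1]*q[1]/-q[2]])
E
python3 - <<'E'
from h import *
t=load("top0");s=load("scene0")
T=lambda x,y,z:bp(t,240+x/4.2,170+y/4.2,z).round(4)
S=lambda x,y,z:bp(s,130+x/4.4,140+y/4.4,z).round(4)
for n,x,y,z in [("free far",180,238,.2),("free near",192,304,.2),("hinge far",660,103,.2),("hinge near",690,170,.2),("knob",366,206,.254),
 ("r1",232,222,.24),("r2",303,210,.24),("r3",312,248,.24),("r4",240,265,.24),("k1",95,90,.226),("k2",143,88,.226),("k3",145,155,.226),("k4",97,158,.226)]: print("top",n,T(x,y,z))
for n,x,y,z in [("free far",645,165,.2),("free near",645,102,.2),("hinge near",85,92,.2),("hinge far",70,160,.2),("knob",434,72,.254),("r1",510,72,.24),("r2",588,74,.24),("r3",588,110,.24),("r4",510,107,.24),
 ("k1",648,232,.226),("k2",697,240,.226),("k3",680,290,.226),("k4",630,278,.226)]: print("sc",n,S(x,y,z))
for d in (t,s): M=d["camera_from_world"];print(-M[:3,:3].T@M[:3,3])
E
```

```text
top free far [0.5375 0.0221 0.2   ]
top free near [0.4954 0.0145 0.2   ]
top hinge far [ 0.6284 -0.2862  0.2   ]
top hinge near [ 0.5843 -0.303   0.2   ]
top knob [ 0.5475 -0.0891  0.254 ]
top r1 [ 0.5398 -0.0086  0.24  ]
top r2 [ 0.5477 -0.0521  0.24  ]
top r3 [ 0.524  -0.0573  0.24  ]
top r4 [ 0.5131 -0.0133  0.24  ]
top k1 [0.6268 0.0764 0.226 ]
top k2 [0.6283 0.0463 0.226 ]
top k3 [0.585  0.0448 0.226 ]
top k4 [0.5828 0.0747 0.226 ]
sc free far [0.5348 0.0233 0.2   ]
sc free near [0.4929 0.0092 0.2   ]
sc hinge near [ 0.5855 -0.3021  0.2   ]
sc hinge far [ 0.6313 -0.2876  0.2   ]
sc knob [ 0.5468 -0.0931  0.254 ]
sc r1 [ 0.5243 -0.0585  0.24  ]
sc r2 [ 0.5123 -0.0167  0.24  ]
sc r3 [ 0.5357 -0.0084  0.24  ]
sc r4 [ 0.5469 -0.0499  0.24  ]
sc k1 [0.5926 0.0451 0.226 ]
sc k2 [0.5894 0.0716 0.226 ]
sc k3 [0.6218 0.0726 0.226 ]
sc k4 [0.6229 0.0453 0.226 ]
[0.29728201 0.0568271  1.40956397]
[1.10021612 0.2333409  1.06394494]
```

```bash
cat >> h.py <<'E'
from scipy.spatial.transform import Rotation as Ro
def rep():
    from bench import ctrl
    s=ctrl.get_state();R=Ro.from_rotvec(s["tool_rot"]).as_matrix()
    print("t",s["time"],"p",s["position"].round(4),"F",s["ft_force"].round(1),"w",round(s["grip_width"],3));print(R.round(3));print(s["joint_positions"].round(2))
    return s,R
def togo(p):
    s,R=rep();print("tool shift mm",(R.T@(np.array(p)-s["position"])*1e3).round(1))
E
python3 - <<'E'
from h import *
s,R=rep()
w=load("wrist0");M=w["camera_from_world"];c=-M[:3,:3].T@M[:3,3];print(c,R.T@(c-s["position"]))
for ref in ([0,1,0],[0,-1,0]):
    v=R.T@np.array(ref);print(np.degrees(np.arctan2(-v[2],v[0])))
E
```

```text
t 0.15 p [0.1499 0.6321 0.2217] F [ 0.5 -0.3 -0.1] w 1.002
[[ 0.231 -0.    -0.973]
 [ 0.973 -0.001  0.231]
 [-0.001 -1.    -0.   ]]
[-1.32  0.32 -0.07  1.45  0.02  1.37 -0.06]
[0.07395829 0.65114889 0.38390094] [ 0.00081861 -0.16220143  0.07830665]
-13.337896972421426
166.66210302757858
```

Emit:
drive_tool(
  increments="0 0 0 -6.7 255; 0 0 0 -6.6 255; -40 0 -40 0 255; -40 0 -40 0 255; -40 0 -40 0 255; -40 0 -40 0 255; -40 0 -40 0 255; -40 0 -40 0 255; -36 0 -5 0 255; -36 0 -5 0 255; -36 0 -5 0 255; -36 0 -5 0 255; -36 0 -5 0 255; -36 0 -5 0 255; -36 0 -5 0 255; -36 0 -5 0 255; -36 0 -5 0 255; -36 0 -5 0 255; -36 0 -5 0 255; -36 0 -5 0 255",
  squeeze=30,
)

```text
time: 2.65
position: [0.4494, -0.0409, 0.2224]
tool_rot: [-1.209, -1.209, 1.208]
ft_force: [0.7, 0.8, -0.6]
grip_width: 0.01
```

```bash
python3 - <<'E'
from h import *
togo([.475,-.045,.19])
from bench import get_image
import cv2
for n in ("top","scene","wrist"):
    cv2.imwrite(f"pics/{n}1.png",get_image(n)["img"][:,:,::-1])
a=cv2.imread("pics/top1.png")[150:290,200:430];b=cv2.imread("pics/scene1.png")[60:260,100:330]
cv2.imwrite("pics/c1.png",np.hstack([cv2.resize(a,(400,260)),cv2.resize(b,(400,260))]))
E
```

```text
t 2.65 p [ 0.4494 -0.0409  0.2224] F [ 0.7  0.8 -0.6] w 0.01
[[ 0.001  0.    -1.   ]
 [ 1.     0.     0.001]
 [ 0.    -1.    -0.   ]]
[-0.56 -0.15  0.54  1.93  0.08  1.33  1.53]
tool shift mm [ -4.1  32.4 -25.6]
```

View pics/c1.png

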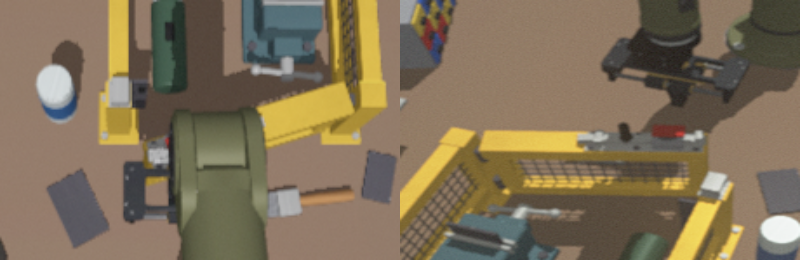

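View pics/wrist1.png

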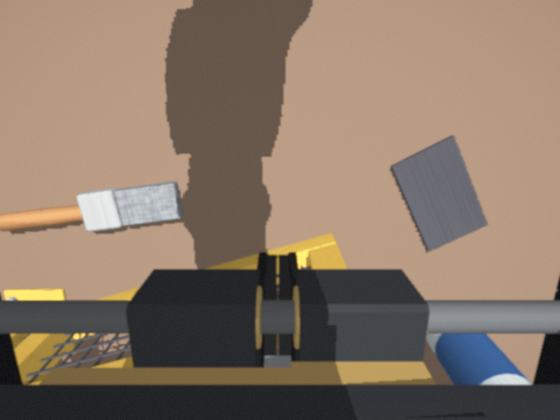

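Emit:
drive_tool(
  increments="0 16 0 0 255; 0 15 0 0 255; 0 0 -15 0 255; 0 0 -10 0 255; 0 0 -8 0 255; 0 0 -8 0 255; 0 0 -8 0 255; 0 0 -8 0 255; 0 0 -8 0 255; 0 0 -8 0 255; 0 0 -8 0 255; 0 0 -8 0 255; 0 0 -8 0 255; 0 0 -6 0 255; 0 0 -5 0 255; 0 0 0 0 255",
)

```text
time: 4.8
position: [0.5581, -0.0401, 0.1916]
tool_rot: [-1.211, -1.209, 1.209]
ft_force: [0.2, 0.2, -0.3]
grip_width: 0.005
```

```bash
python3 - <<'E'
from h import *
rep()
from bench import get_image
import cv2
d=get_image("scene");np.savez("pics/scene2.npz",**d);b=d["img"][120:260,120:320,::-1]
cv2.imwrite("pics/c2.png",cv2.resize(b,(800,560),interpolation=2))
E
```

```text
t 4.8 p [ 0.5581 -0.0401  0.1916] F [ 0.2  0.2 -0.3] w 0.005
[[ 0.001  0.001 -1.   ]
 [ 1.    -0.001  0.001]
 [-0.001 -1.    -0.001]]
[-0.52  0.16  0.6   1.74 -0.09  1.27  1.68]
```

View pics/c2.png

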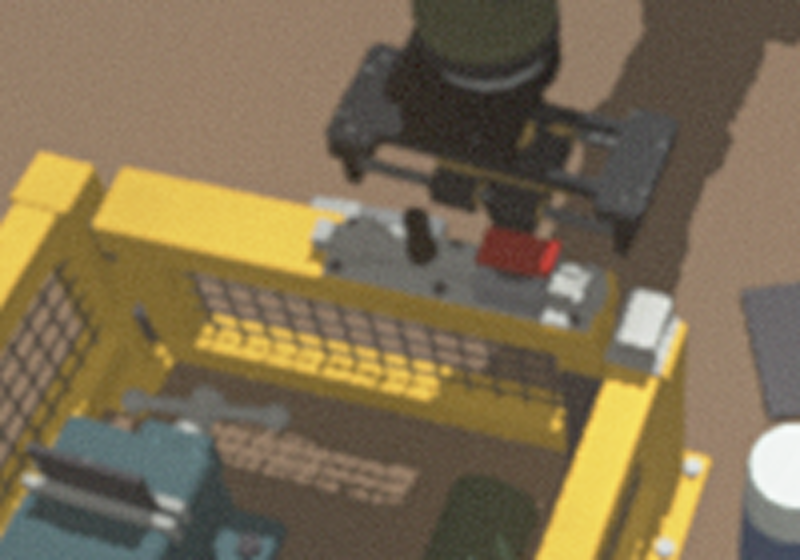

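Emit:
drive_tool(
  increments="0 0 -4 0 255; 0 0 -4 0 255; 0 0 -3 0 255; 0 0 -2 0 255; 0 0 0 0 255",
)

```text
time: 5.48
position: [0.5709, -0.04, 0.1916]
tool_rot: [-1.21, -1.209, 1.209]
ft_force: [-1.0, -0.3, -0.6]
grip_width: 0.007
```

Emit:
drive_tool(
  increments="0 0 -2 0 255; 0 0 -2 0 255; 0 0 -2 0 255; 0 0 -2 0 255; 0 0 0 0 255",
)

```text
time: 6.1
position: [0.5738, -0.0398, 0.1915]
tool_rot: [-1.2, -1.201, 1.213]
ft_force: [-15.8, 1.2, 10.9]
grip_width: 0.006
```

Emit:
drive_tool(
  increments="0 0 0 0 255; 0 0 4 0 255; 0 0 10 0 255; 0 0 20 0 255; 0 0 30 0 255; 0 -30 30 0 100; 0 -40 20 0 100; 0 -20 0 0 100; 0 0 0 0 100",
)

```text
time: 7.22
position: [0.4655, -0.0398, 0.2831]
tool_rot: [-1.212, -1.213, 1.206]
ft_force: [-0.4, -0.6, -0.3]
grip_width: 0.375
```

```bash
python3 - <<'E'
from h import *
rep()
from bench import get_image
import cv2
for n,(a,b,c,e) in {"scene":(130,260,140,310),"top":(170,270,240,430),"wrist":(0,420,0,560)}.items():
    d=get_image(n);np.savez(f"pics/{n}3.npz",**d);b_=d["img"][a:b,c:e,::-1]
    f=min(800/b_.shape[1],600/b_.shape[0]);print(n,f)
    cv2.imwrite(f"pics/{n}3.png",cv2.resize(b_,None,fx=f,fy=f,interpolation=2))
E
```

```text
t 7.225 p [ 0.4655 -0.0398  0.2831] F [-0.4 -0.6 -0.3] w 0.375
[[ 0.001  0.005 -1.   ]
 [ 1.     0.001  0.001]
 [ 0.001 -1.    -0.005]]
[-0.58 -0.14  0.56  1.81  0.07  1.45  1.53]
scene 4.615384615384615
top 4.2105263157894735
wrist 1.4285714285714286
```

View pics/scene3.png

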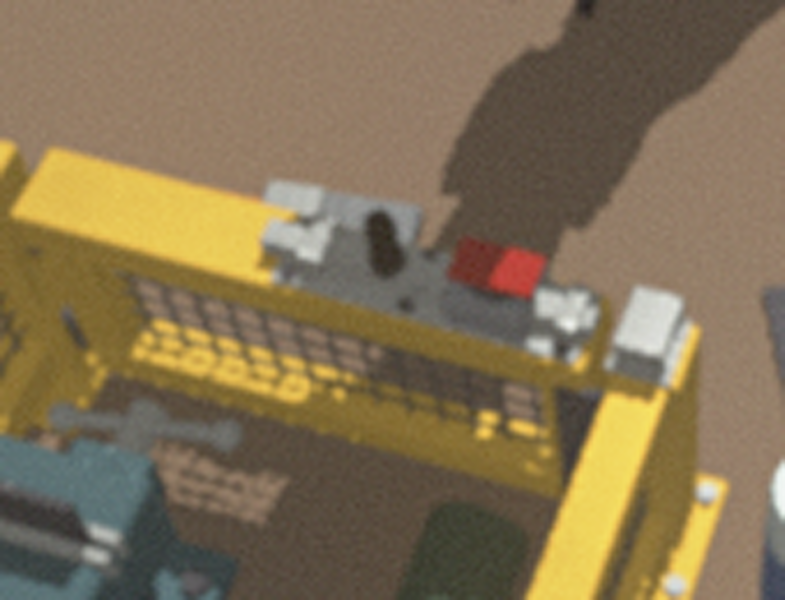

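View pics/top3.png

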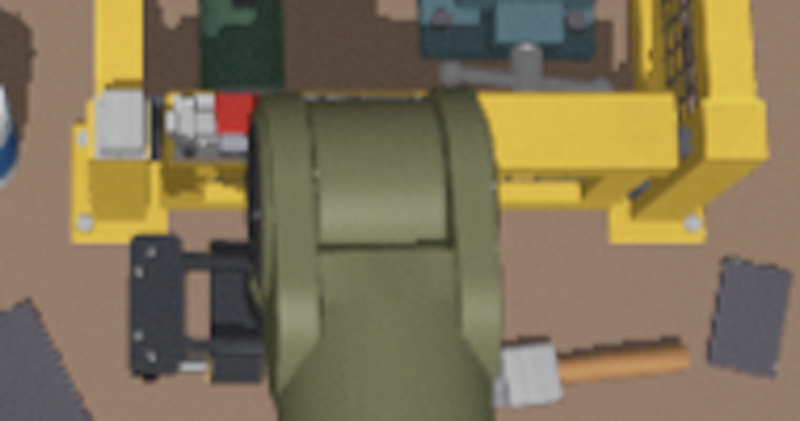

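View pics/wrist3.png

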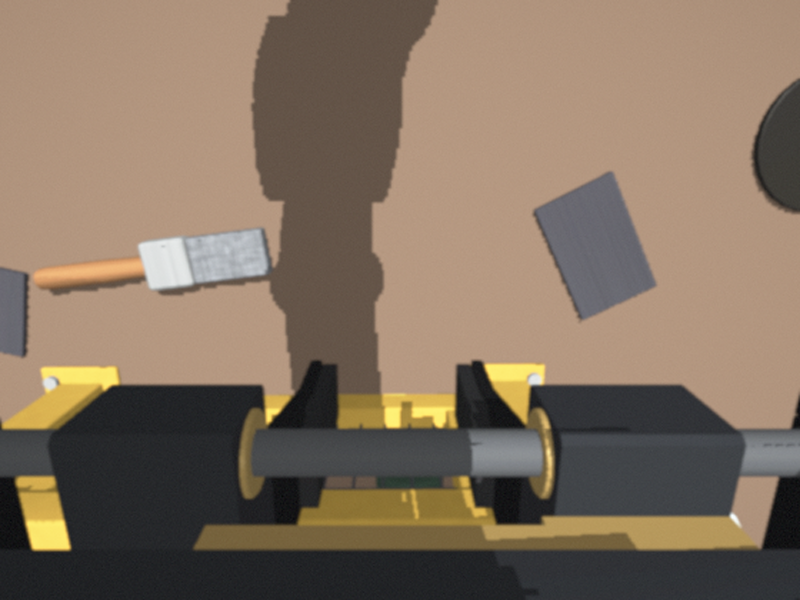

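```bash
python3 - <<'E'
from h import *
t=load("top3");s=load("scene3")
f=4.615;g=4.2105
S=lambda x,y,z:bp(s,140+x/f,130+y/f,z).round(4)
T=lambda x,y,z:bp(t,240+x/g,170+y/g,z).round(4)
r=[S(*p,.24) for p in ((463,236),(545,255),(525,296),(448,280))];print("red",r,np.mean(r,0))
print("knob",S(378,218,.254))
print("free far",S(588,360,.2),"hinge far",S(10,214,.2),"hinge near",S(50,150,.2))
k=[S(*p,.226) for p in ((637,287),(685,293),(660,357),(613,350))];print("keep",k,np.mean(k,0))
print("T hinge",T(678,95,.2),T(680,172,.2),"far mid",T(500,93,.2),"red",T(217,94,.24),T(217,131,.24), "free",T(163,93,.2),T(166,160,.2))
E
python3 - <<'E'
import cv2,sys
sys.path.insert(0,'.')
from h import *
s=load("scene3")["img"][165:205,190:275,::-1]
cv2.imwrite("pics/z3.png",cv2.resize(s,None,fx=9,fy=9,interpolation=2))
E
```

```text
red [array([ 0.597 , -0.0449,  0.24  ]), array([ 0.5952, -0.0011,  0.24  ]), array([ 0.6215, -0.0022,  0.24  ]), array([ 0.6244, -0.0424,  0.24  ])] [ 0.609525 -0.02265   0.24    ]
knob [ 0.6085 -0.085   0.254 ]
free far [0.625  0.0308 0.2   ] hinge far [ 0.6342 -0.2964  0.2   ] hinge near [ 0.5889 -0.296   0.2   ]
keep [array([0.5906, 0.0463, 0.226 ]), array([0.5866, 0.0708, 0.226 ]), array([0.6266, 0.0705, 0.226 ]), array([0.6299, 0.0468, 0.226 ])] [0.608425 0.0586   0.226   ]
T hinge [ 0.6339 -0.2969  0.2   ] [ 0.5832 -0.2954  0.2   ] far mid [ 0.6343 -0.1827  0.2   ] red [0.6211 0.0007 0.24  ] [0.5974 0.0008 0.24  ] free [0.6325 0.0334 0.2   ] [0.5884 0.0314 0.2   ]
```

View pics/z3.png

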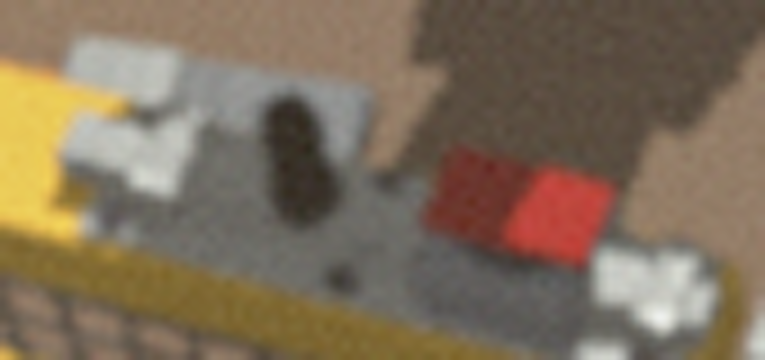

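Emit:
drive_tool(
  increments="-8 0 -30 0 98; -8 2 -30 0 98; -8 2 -30 0 98; -8 2 -30 0 98; 0 2 -23.5 0 98; 0 0 0 0 98; 0 0 0 0 98",
)

```text
time: 8.25
position: [0.6071, -0.0721, 0.2725]
tool_rot: [-1.208, -1.206, 1.21]
ft_force: [0.5, -1.0, -0.4]
grip_width: 0.613
```

```bash
python3 - <<'E'
from h import *
togo([.609,-.072,.245])
from bench import get_image
import cv2
d=get_image("scene");np.savez("pics/scene4.npz",**d);b=d["img"][120:240,140:310,::-1]
cv2.imwrite("pics/c4.png",cv2.resize(b,None,fx=4.6,fy=4.6,interpolation=2))
# predicted finger-end points
for y in (-.114,-.099,-.045,-.030): print(y,((pj(d,[.609,y,.275])-[140,120])*4.6).round())
cv2.imwrite("pics/w4.png",get_image("wrist")["img"][:,:,::-1])
E
```

```text
t 8.25 p [ 0.6071 -0.0721  0.2725] F [ 0.5 -1.  -0.4] w 0.613
[[ 0.001 -0.002 -1.   ]
 [ 1.    -0.     0.001]
 [-0.    -1.     0.002]]
[-0.48  0.25  0.67  1.5  -0.16  1.45  1.77]
tool shift mm [ 0.1 27.5 -2. ]
-0.114 [317. 225.]
-0.099 [345. 233.]
-0.045 [446. 260.]
-0.03 [474. 268.]
```

View pics/c4.png

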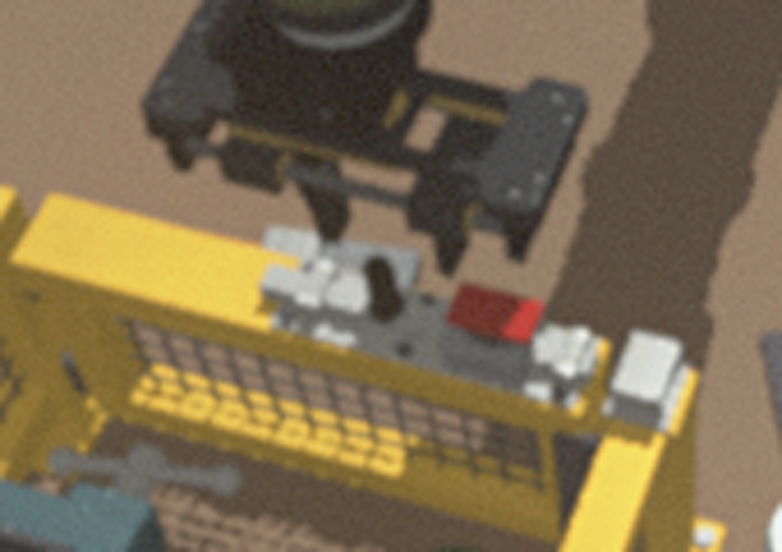

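View pics/w4.png

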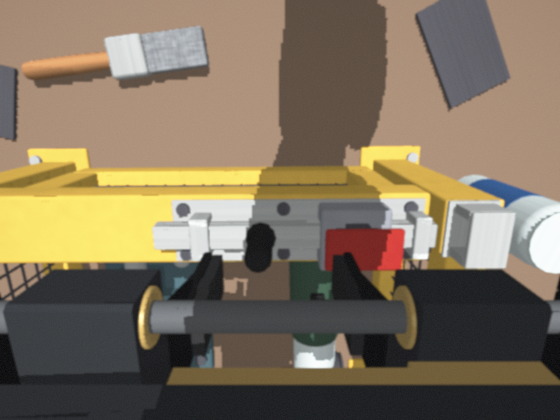

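Emit:
drive_tool(
  increments="3 0 -2 0 85; 0 10 0 0 85; 0 10 0 0 85; 0 6 0 0 85; 0 0 0 0 85",
)

```text
time: 8.98
position: [0.6096, -0.0688, 0.2467]
tool_rot: [-1.209, -1.208, 1.209]
ft_force: [-0.5, 0.8, -0.2]
grip_width: 0.665
```

```bash
python3 - <<'E'
from h import *
rep()
from bench import get_image
import cv2
d=get_image("scene");np.savez("pics/scene5.npz",**d);b=d["img"][150:220,180:290,::-1]
w=get_image("wrist");np.savez("pics/wrist5.npz",**w);w=w["img"][180:360,100:480,::-1]
cv2.imwrite("pics/c5.png",cv2.resize(b,None,fx=7,fy=7,interpolation=2))
cv2.imwrite("pics/w5.png",cv2.resize(w,None,fx=2.1,fy=2.1,interpolation=2))
E
```

```text
t 8.975 p [ 0.6096 -0.0688  0.2467] F [-0.5  0.8 -0.2] w 0.665
[[ 0.001 -0.001 -1.   ]
 [ 1.     0.     0.001]
 [ 0.    -1.     0.001]]
[-0.48  0.27  0.67  1.53 -0.17  1.4   1.77]
```

View pics/c5.png

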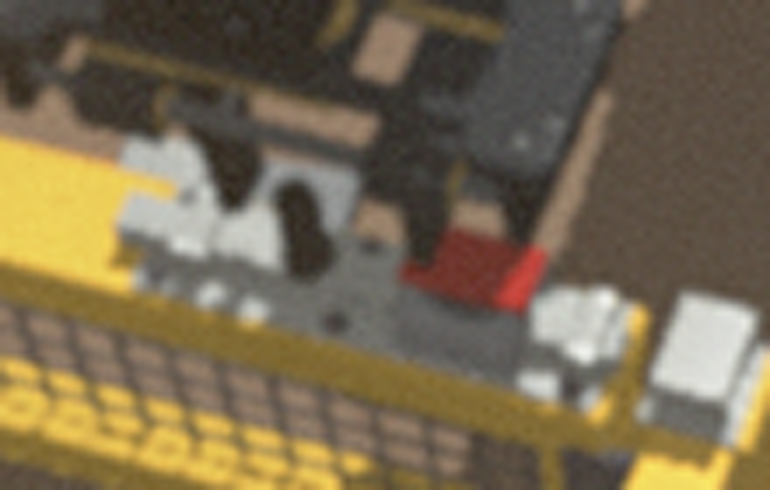

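View pics/w5.png

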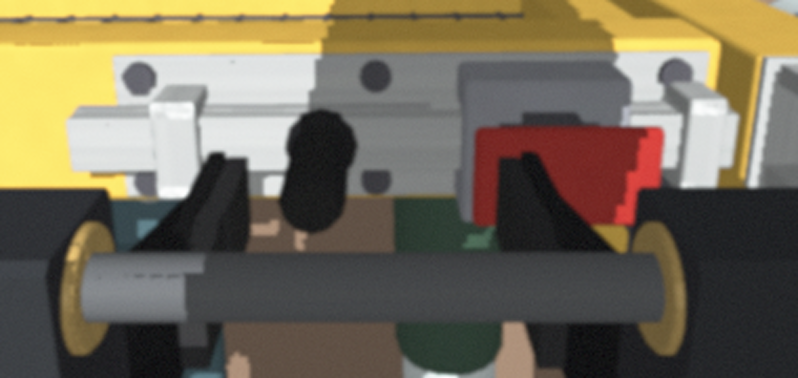

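Emit:
drive_tool(
  increments="0 3 0 0 85; 0 3 0 0 85; 0 3 0 0 85; 0 3 0 0 85; 0 0 0 0 85",
)

```text
time: 9.7
position: [0.6101, -0.0689, 0.2362]
tool_rot: [-1.21, -1.209, 1.208]
ft_force: [-1.1, 0.4, 6.2]
grip_width: 0.668
```

Emit:
drive_tool(
  increments="0 3 0 0 85; 0 2 0 0 85; 0 1 0 0 85; 0 1 0 0 85; 0 0 0 0 85",
)

```text
time: 10.32
position: [0.6103, -0.0689, 0.2312]
tool_rot: [-1.21, -1.211, 1.207]
ft_force: [-4.2, 0.3, 13.1]
grip_width: 0.668
```

Emit:
drive_tool(
  increments="0 1 0 0 85; 2 0 0 0 85; 2 0 0 0 85; 2 0 0 0 85; 2 0 0 0 85; 2 0 0 0 85; 0 0 0 0 85",
)

```text
time: 11.2
position: [0.6103, -0.0677, 0.2316]
tool_rot: [-1.223, -1.203, 1.208]
ft_force: [-5.6, -12.2, 16.3]
grip_width: 0.663
```

```bash
python3 - <<'E'
from h import *
rep()
from bench import get_image
import cv2
d=get_image("scene");np.savez("pics/scene6.npz",**d);b=d["img"][150:220,180:290,::-1]
w=get_image("wrist");np.savez("pics/wrist6.npz",**w);w=w["img"][180:360,100:480,::-1]
cv2.imwrite("pics/c6.png",np.vstack([cv2.resize(b,(460,293),interpolation=2),cv2.resize(w,(460,218),interpolation=2)]))
E
```

```text
t 11.2 p [ 0.6103 -0.0677  0.2316] F [ -5.6 -12.2  16.3] w 0.663
[[ 0.007  0.004 -1.   ]
 [ 1.    -0.009  0.007]
 [-0.009 -1.    -0.004]]
[-0.49  0.27  0.67  1.56 -0.16  1.36  1.76]
```

View pics/c6.png

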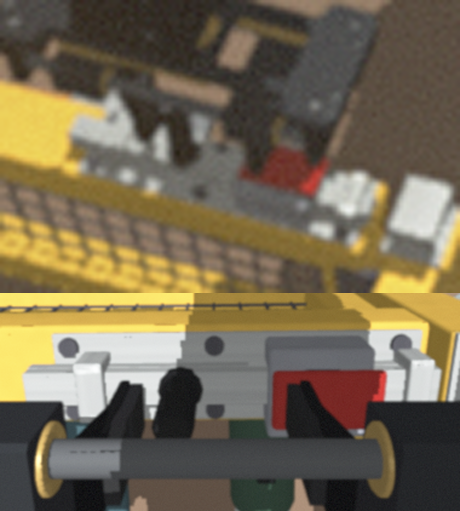

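Emit:
drive_tool(
  increments="-4 0 0 0 88; 0 0 0 0 94; 1 0 0 0 100; 1 0 0 0 106; 1 0 0 0 112; 1 0 0 0 112; 0 0 0 0 112",
)

```text
time: 12.18
position: [0.6105, -0.0636, 0.2314]
tool_rot: [-1.217, -1.207, 1.207]
ft_force: [-4.0, -6.3, 16.3]
grip_width: 0.561
```

```bash
python3 - <<'E'
from h import *
rep()
from bench import get_image
import cv2
d=get_image("scene");np.savez("pics/scene7.npz",**d);b=d["img"][150:220,180:290,::-1]
w=get_image("wrist");np.savez("pics/wrist7.npz",**w);w=w["img"][180:360,100:480,::-1]
cv2.imwrite("pics/c7.png",np.vstack([cv2.resize(b,(460,293),interpolation=2),cv2.resize(w,(460,218),interpolation=2)]))
E
```

```text
t 12.175 p [ 0.6105 -0.0636  0.2314] F [-4.  -6.3 16.3] w 0.561
[[ 0.004  0.004 -1.   ]
 [ 1.    -0.004  0.004]
 [-0.004 -1.    -0.004]]
[-0.49  0.27  0.66  1.56 -0.16  1.37  1.76]
```

View pics/c7.png

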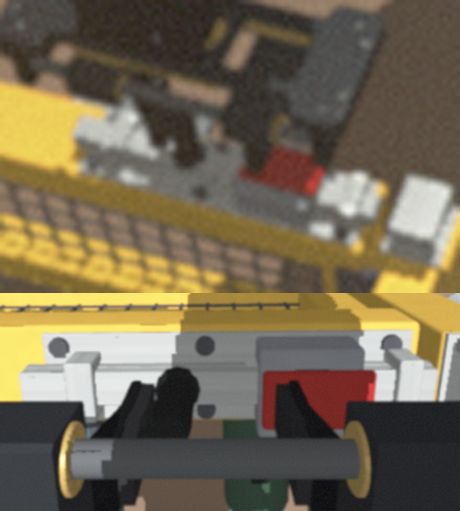

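Emit:
drive_tool(
  increments="1 0 0 0 117; 1 0 0 0 122; 0.9 0 0 0 127; 0.9 0 0 0 132; 0.9 0 0 0 137; 0.9 0 0 0 142; 0.9 0 0 0 142; 0 0 0 0 142",
)

```text
time: 13.28
position: [0.6104, -0.0584, 0.2314]
tool_rot: [-1.219, -1.205, 1.208]
ft_force: [-5.2, -8.2, 16.2]
grip_width: 0.441
```

Emit:
drive_tool(
  increments="0.9 0 0 0 147; 0.9 0 0 0 152; 0.9 0 0 0 157; 0.9 0 0 0 162; 0.9 0 0 0 167; 0.9 0 0 0 170; 0 0 0 0 170",
)

```text
time: 14.15
position: [0.6104, -0.0536, 0.2314]
tool_rot: [-1.22, -1.204, 1.208]
ft_force: [-5.1, -8.6, 16.4]
grip_width: 0.335
```

```bash
python3 - <<'E'
from h import *
rep()
from bench import get_image
import cv2
d=get_image("scene");np.savez("pics/scene8.npz",**d);b=d["img"][150:220,180:290,::-1]
w=get_image("wrist");np.savez("pics/wrist8.npz",**w);w=w["img"][180:360,100:480,::-1]
cv2.imwrite("pics/c8.png",np.vstack([cv2.resize(b,(460,293),interpolation=2),cv2.resize(w,(460,218),interpolation=2)]))
E
```

```text
t 14.15 p [ 0.6104 -0.0536  0.2314] F [-5.1 -8.6 16.4] w 0.335
[[ 0.006  0.004 -1.   ]
 [ 1.    -0.006  0.006]
 [-0.006 -1.    -0.004]]
[-0.5   0.27  0.66  1.56 -0.16  1.36  1.74]
```

View pics/c8.png

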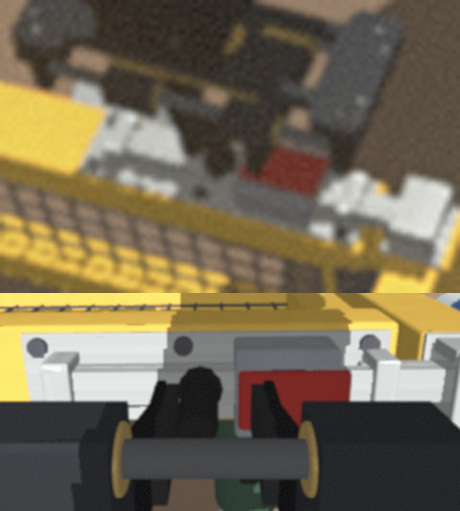

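Emit:
drive_tool(
  increments="0.9 0 0 0 173; 0.9 0 0 0 176; 0.9 0 0 0 179; 0 0 0 0 179; 0 0 0 0 179",
)

```text
time: 14.88
position: [0.6104, -0.0525, 0.2313]
tool_rot: [-1.222, -1.203, 1.208]
ft_force: [-5.4, -10.7, 14.4]
grip_width: 0.3
```

Emit:
drive_tool(
  increments="1 0 0 0 182; 1 0 0 0 185; 1 0 0 0 188; 0 0 0 0 188; 0 0 0 0 188",
)

```text
time: 15.5
position: [0.6104, -0.0537, 0.2313]
tool_rot: [-1.228, -1.198, 1.209]
ft_force: [-3.8, -17.1, 14.9]
grip_width: 0.269
```

```bash
python3 - <<'E'
from h import *
rep()
from bench import get_image
import cv2
d=get_image("scene");np.savez("pics/scene9.npz",**d);b=d["img"][150:220,180:290,::-1]
w=get_image("wrist");np.savez("pics/wrist9.npz",**w);w=w["img"][180:360,100:480,::-1]
cv2.imwrite("pics/c9.png",np.vstack([cv2.resize(b,(460,293),interpolation=2),cv2.resize(w,(460,218),interpolation=2)]))
E
```

```text
t 15.5 p [ 0.6104 -0.0537  0.2313] F [ -3.8 -17.1  14.9] w 0.269
[[ 0.011  0.005 -1.   ]
 [ 1.    -0.013  0.011]
 [-0.013 -1.    -0.005]]
[-0.51  0.26  0.66  1.56 -0.15  1.36  1.73]
```

View pics/c9.png

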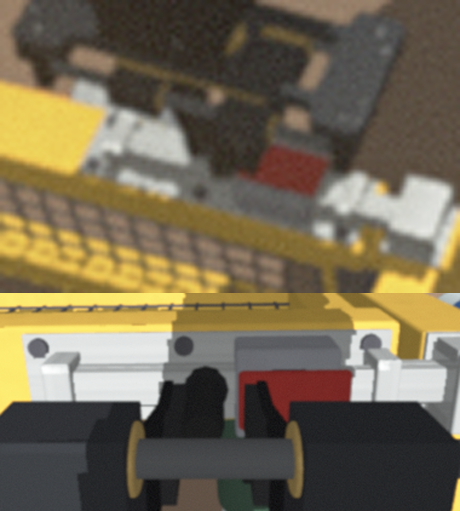

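Emit:
drive_tool(
  increments="0 0 0 0 182; -2 0 0 0 172; -2 0 0 0 166; 0 0 0 0 166; 0 -4 0 0 166; 0 -6 0 0 166; 0 -10 0 0 166; 0 -20 0 0 166; 0 -30 0 0 166; 0 -30 0 0 166; 0 0 30 0 166; 0 0 40 0 166; 0 0 40 0 166; 0 0 30 0 166; 0 0 0 0 166",
)

```text
time: 17.48
position: [0.4689, -0.0451, 0.3278]
tool_rot: [-1.208, -1.211, 1.207]
ft_force: [0.1, 0.5, 0.1]
grip_width: 0.347
```

```bash
python3 - <<'E'
from h import *
rep()
from bench import get_image
import cv2
d=get_image("scene");np.savez("pics/scene10.npz",**d);b=d["img"][140:240,150:310,::-1]
cv2.imwrite("pics/c10.png",cv2.resize(b,None,fx=5,fy=5,interpolation=2))
w=get_image("wrist");np.savez("pics/wrist10.npz",**w);cv2.imwrite("pics/w10.png",w["img"][:,:,::-1])
E
```

```text
t 17.475 p [ 0.4689 -0.0451  0.3278] F [0.1 0.5 0.1] w 0.347
[[-0.     0.001 -1.   ]
 [ 1.     0.002 -0.   ]
 [ 0.002 -1.    -0.001]]
[-0.63 -0.14  0.6   1.72  0.08  1.54  1.54]
```

View pics/c10.png

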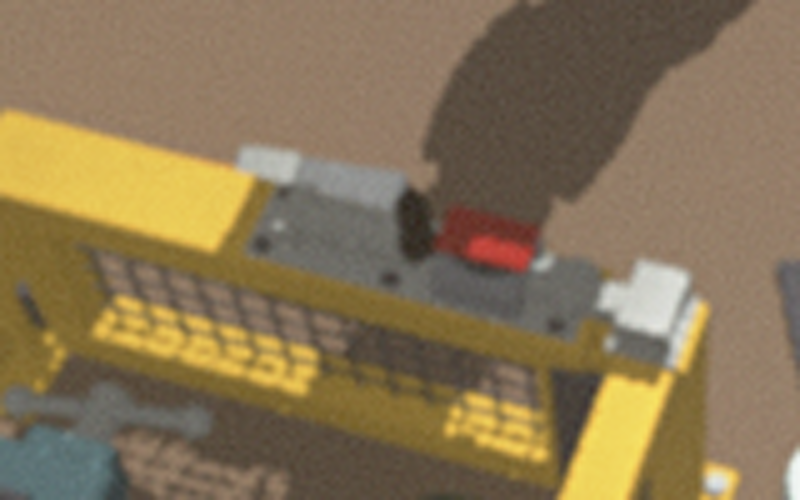

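View pics/w10.png

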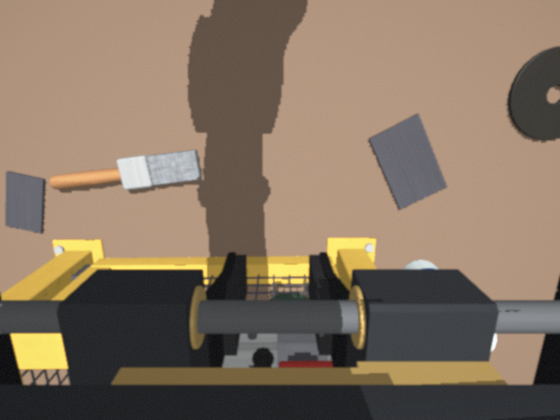

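```bash
python3 - <<'E'
from h import *
import cv2
a=load("scene3")["img"];b=load("scene10")["img"];s=load("scene10")
q=lambda p:((pj(s,p)-[150,140])*5).round()
for z in (.24,.235,.231): print(z,[q([x,y,z]).tolist() for x,y in ((.596,-.0455),(.596,.0005),(.622,.0005),(.622,-.0455))])
for y in (-.0845,-.0595,-.065): print(y,q([.6085,y,.254]))
crop=lambda i:cv2.resize(i[170:215,200:290,::-1],None,fx=8.8,fy=6.5,interpolation=2)
cv2.imwrite("pics/cmp.png",np.vstack([crop(a),crop(b)]))
E
```

```text
0.24 [[451.0, 204.0], [543.0, 229.0], [524.0, 273.0], [431.0, 248.0]]
0.235 [[452.0, 210.0], [544.0, 234.0], [525.0, 279.0], [432.0, 253.0]]
0.231 [[453.0, 214.0], [544.0, 239.0], [525.0, 284.0], [433.0, 258.0]]
-0.0845 [361. 187.]
-0.0595 [410. 200.]
-0.065 [399. 197.]
```

View pics/cmp.png

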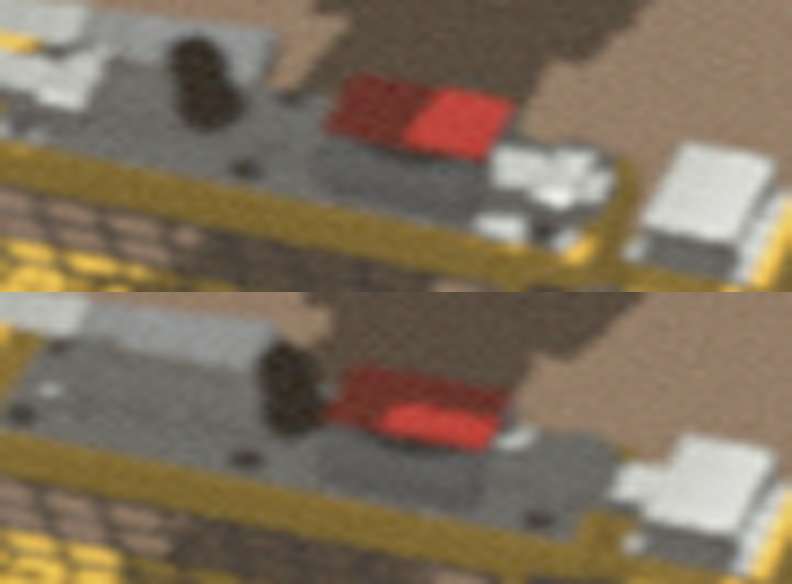

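```bash
python3 - <<'E'
from bench import workorder
print(workorder.close_job())
E
```

```text
the job is handed in; nothing more can be done
None
```

The gate is shut and bolted, the catch is back up, and the job is handed in; the hand-in gives no verdict. It took about 17.5 s of the 54 s allowed.

**What I did**
- **Gate:** I pushed the rail's front face with closed fingers until it sat on its stop, at about 16 N.
- **Catch:** I pressed it to its stop with one fingertip, tool tip at z = 0.231 m and 13 to 16 N.
- **Bolt:** The other fingertip pushed the knob until the bolt stalled on its end stop.
- **Release:** I eased the load off, lifted straight up and backed the hand away.

**What did not go as planned**
- **First slide stuck:** I meant to slide the whole hand along, but friction held the fingertip on the catch plate. A 10 mm command gave only about 1 mm of movement. I closed the fingers while moving the hand forward instead, so the catch finger stayed almost still while the other pushed the knob.
- **Push distance:** The pushing finger stalled about 2 mm beyond where I had calculated. I put that down to fingertip shape and calibration.

**Last checks**
- **Knob:** In the last scene image its top had moved about 10 pixels, against 9.9 expected for 25 mm of travel.
- **Bolt and gate:** The nose is in the keeper, and the gate is in line with it.
- **Catch:** The red plate is back where it was before pressing, so the catch is fully up.
- **Contact:** The force on the hand was near zero and it was clear of everything.
- **Loose things:** The brush, plates and disc showed no sign of having moved in the last wrist image. I only judged this by eye and did not measure each item.

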